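# Brake the power trolley, seat its battery pack, release the brake

### The job

Push the trolley's brake pedal down firmly, but without forcing it, until the brake bites and stays on by itself. Then, with the brake holding the trolley, press the battery pack gently and fully home in its bay, its face plate flat against the housing, and flick the pedal right back up so that the trolley, still standing where it was, is free to be wheeled off. Leave the things around it alone.

Things in the scene. Friction and masses are not known exactly. Their poses are not given: they have to be found in the camera images.
- trolley_mid (a point): Low wheeled power trolley: plywood deck 320 x 260 mm, top 118 mm above the floor, four 75 mm castors, about 7 kg loaded. Point: middle of the deck's top. x axis: the way the wheels roll, from the trolley's front (pedal and battery face, on the robot's side) to its back; y its left, z up. Yaw varies.
- housing_top (a point): Grey steel housing on the deck, 190 x 190 mm, 100 mm high, with the battery bay open in its front. Point: middle of the front edge of its top, 218 mm above the floor. x and y as the trolley's. The deck's front edge lies 115 mm in front of it.
- trolley (a joint): How far the trolley has rolled along its x axis (m), 0 where it stands at the start. Unbraked it rolls away at about 2.5 N; with the brake well on it holds a push of about 15 N. It does not move sideways or turn.
- pedal_pad (a point): Centre of the top face of the brake pedal's ribbed rubber pad. The pedal, a steel channel 36 mm wide and 12 mm deep, sticks out forwards from the front left castor past the deck's edge and ends 86 mm from its pivot; pad centre 66 mm from the pivot, 8 mm above the channel's middle line. Nothing beside, in front, below or above it. Pad height above the floor: 91 mm up, 45 to 70 mm braked.
- pedal_pivot (a point): Pivot of the brake pedal: on the trolley, 160 mm in front and 100 mm to the left of the deck's middle, 55 mm above the floor. Its axis is the trolley's y axis, on the channel's middle line.
- pedal (a joint): Pedal angle (rad): 0 = fully up (channel 0.45 rad above level, brake off), grows as pushed down. Stiff: stays where left, about 10 N on the pad moves it. Between 0.33 and 0.72, unlike on each trolley (shoe wear), the shoe meets the tyre and the force climbs about 5 N per mm of pad travel. Pushed with 20 to 28 N the brake is on and stays on when let go; from about 33 N the shoe is crushed.
- brake_wheel: The braked front left castor wheel, 75 mm in diameter, 22 mm wide, axle 45 mm behind the pedal's pivot; origin on the axle. The pedal's rubber shoe presses on the front of its tyre.
- battery_face (a point): Centre of the front of the battery pack's face plate: aluminium, 178 mm wide, 92 mm high, 8 mm thick, upright, centre 167 mm above the floor, facing the trolley's front. The pack slides along the trolley's x axis. Nothing on it to grip: push on the plate.
- battery (a joint): How far the battery pack stands out of its bay towards the trolley's front (m): 0 = home, the face plate against the housing. It slides with about 3.5 N; over the last 15 mm a spring catch needs about 9 N, then the pack clicks home on a hard stop. More than 30 N is rough.
- mug: Bystander: steel mug, 82 mm wide, 85 mm high, standing upright beside the trolley, origin under its centre. Leave alone.
- handheld: Bystander: black handheld radio, 58 x 34 mm, 110 mm high plus a 75 mm aerial, standing upright, origin under its centre. Leave alone.
- spanner: Bystander: steel spanner 180 mm long lying flat. Leave alone.

How it is judged:
By the outcome, as a careful person would: the job done as asked, in the order asked, and still so for the second after the job is handed in, with the robot touching nothing.
It also fails if it takes over 61 s, if anything falls off the work surface, if the arm or the gripper's body presses on something with over 40 N, if the wrist force passes 120 N, or if a joint passes its speed limit or range.

### The arm

A 6-joint arm with a two-finger parallel gripper is mounted at the origin on the work surface. World frame = base frame: x ahead of the robot, y to its left, z up, the work surface at z = 0. Lengths are in mm, angles in rad, forces in N, time in s.
With the tool pointing down it reaches from about 300 to 775 mm from the base axis. Payload 14.6 kg.
Tool frame: the origin (TCP) lies midway between the tips of the shut fingers; the grasp point (between the pads) lies 19 mm behind it (manip.hold_point_z is the distance from the TCP to the grasp point, in mm); z points along the fingers, y is the direction in which the jaws open and shut (so a half turn about z gives the same grasp; the last joint's range is limited). The gripper opens to 94 mm and grips with 3 to 60 N. Pads are 16 mm wide; open, the fingers measure 119 mm over their backs; the gripper's body (75 mm by 177 mm) begins 78 mm behind the grasp point.
Start: joints at [1.11, 0.3, 1.521, -0, 1.321, -0.067], TCP at [211.032, 507.893, 205.446] pointing down, gripper open.
Joint ranges: [-3.03, 3.03], [-0.79, 2.21], [0.23, 2.52], [-1.04, 4.18], [0, 3.07], [-2.55, 2.55]. Speed limits (rad/s): [2.22, 2.22, 2.57, 3.14, 3.14, 3.14].

### API

Orientations are given as [roll, pitch, yaw] about the fixed x, y, z axes, in that order (R = Rz(yaw) Ry(pitch) Rx(roll)).
In Python, from cell import manip gives the robot as it stands.
- The arm moves only by the shell command python3 -m crank 'ROWS' [OPENING] [FORCE]. ROWS is JSON, a list of rows, each an object with "offset": the shift along the world's x, y, z in m, a list of three; "spin": the turn about the world's z in degrees. In form: [{"offset": [dx, dy, dz], "spin": spin}, ...]. A call has exactly 8 rows; each row is the pose to reach, as a shift and turn from the pose measured when the call began; what a row does not reach only later rows make up. A row lasts 1/12 s, in which the tool goes at most 41.7 mm and 7.16 degrees, less where a joint would pass 70% of its speed; a pose out of reach is approached as far as the arm can. A call with a gripper value outside its range is refused whole. OPENING is the opening, from 0 (shut) to 1 (fully open), set as the call begins (- or left out, the last holds). The fingers move at their own pace and stop on an object; FORCE is the grip in N (left out, the last holds). Time passes only in rows, so rows that repeat a pose let the fingers close, or fill a call up. It gives the time, the measured TCP pose, the force and the opening at its end, in the units of the state.
- manip.read_state(): the state, without advancing time (a new reading comes with each control period).
- manip.camera(name): name is "side" or "top"; returns a dict with "pixels" (384x512x3 uint8, red, green, blue), "fx", "fy", "cx", "cy" (pixels), "k1" (the pictures are not rectified: a ray, as slopes to the right and down, at radius r is drawn at 1 + k1 r^2 times it, then the intrinsics apply), "extrinsics" (4x4, takes a point from world to camera coordinates). Camera axes: x right, y down, z forward; pixel columns grow to the right and rows downward; lengths in mm; the calibration is good to about 2 mm. A picture is of the moment at which its call begins. There is no depth.
- manip.sign_off(): hands the job in, once; it reports no verdict.
Trained networks look in a picture, given as the dict that the camera call returned (one of the last four; its "shot" number tells which), for a name from the list of things; names that differ only in an ending like _2 or _b are one class to them, and where a whole thing is asked for, a point or a joint stands for the part that bears it (a point fixed in the world has none). Each returns a list of dicts, best first, with "conf" (0 to 1); they miss things now and then, are a little off and sometimes report something else, mostly with a low value. They report only what shows in the picture. A call takes as long as a camera call.
- manip.search_frame(picture, name): "location" ([x, y, z] in mm, in world coordinates, good to about 4 mm: the middle of the surface that is visible of it).
- manip.masks_of(picture, name): "mask" (384x512 bool, what is visible of it).
The state is a dict: "clock": time; "joints": joint angles; "qd": joint speeds; "effort": joint torques, N m; "eef_pos": TCP position; "eef_rot": TCP orientation; "wrist_force": force on the tool from outside, world axes, zero at the start; "moment": the same for the moment, N m; "finger_gap": finger opening in mm.
Only numpy, scipy, OpenCV 4.12 (cv2) and the standard library are available. Lean on these libraries where they do the work, as an engineer would, in place of code of your own. Each camera call takes 0.05 s, during which the arm holds its last target. There are 200 camera calls.

## Working session

There is one attempt and no reset: what is moved stays moved. The work goes in short steps, Python scripts to look and compute and a shell command to move; the robot and the scene stay as the last step left them, time stands still between calls to the robot, and variables do not carry over. Pictures are saved under pics/ and viewed, about 8 in all and at most 12, crops included, and the job is handed in when it is done.

```bash
mkdir -p pics; ls; cat > h.py <<'E'
import numpy as np, cv2
from cell import manip
def project(c,P):
    P=np.atleast_2d(P).astype(float);E=np.array(c["extrinsics"])
    q=P@E[:3,:3].T+E[:3,3];s=q[:,:2]/q[:,2:];r2=(s**2).sum(1,keepdims=True)
    s=s*(1+c["k1"]*r2);return s*[c["fx"],c["fy"]]+[c["cx"],c["cy"]]
E
python3 - <<'E'
from h import *
print({k:np.round(v,3).tolist() if not isinstance(v,(int,float)) else v for k,v in manip.read_state().items()})
cs=[manip.camera(n) for n in("side","top")]
for c in cs:
  for n in ["trolley_mid","housing_top","pedal_pad","pedal_pivot","battery_face","brake_wheel","mug","handheld","spanner"]:
    print(n,[(np.round(d["location"]).tolist(),round(d["conf"],2)) for d in manip.search_frame(c,n)[:2]])
cv2.imwrite("pics/a.png",np.vstack([c["pixels"] for c in cs])[:,:,::-1][:600] if 0 else cv2.resize(np.hstack([c["pixels"] for c in cs])[:,:,::-1],(800,300)))
cv2.imwrite("pics/side0.png",cv2.resize(cs[0]["pixels"],(800,600))[:,:,::-1]);cv2.imwrite("pics/top0.png",cv2.resize(cs[1]["pixels"],(800,600))[:,:,::-1])
E
```

```text
pics
{'clock': 0.0, 'joints': [1.11, 0.3, 1.522, -0.0, 1.321, -0.067], 'qd': [0.0, -0.001, -0.001, 0.001, -0.001, -0.0], 'effort': [-0.002, -53.18, -35.274, 0.071, 0.024, -0.0], 'eef_pos': [210.921, 507.672, 204.887], 'eef_rot': [-3.14, -0.0, 2.748], 'wrist_force': [0.277, 0.163, 0.168], 'moment': [0.009, -0.007, 0.017], 'finger_gap': 94.26450425210102}
trolley_mid [([688.0, 16.0, 139.0], 0.93)]
housing_top [([690.0, 16.0, 140.0], 0.79)]
pedal_pad []
pedal_pivot [([690.0, 13.0, 146.0], 0.72)]
battery_face [([652.0, 66.0, 188.0], 0.97)]
brake_wheel [([562.0, 206.0, 77.0], 0.56)]
mug [([595.0, 404.0, 56.0], 0.62)]
handheld [([569.0, -452.0, 84.0], 0.68), ([687.0, 16.0, 145.0], 0.45)]
spanner [([328.0, 414.0, 9.0], 0.54)]
trolley_mid [([720.0, 73.0, 204.0], 0.64)]
housing_top [([717.0, 71.0, 203.0], 0.71)]
pedal_pad [([559.0, 215.0, 88.0], 0.75)]
pedal_pivot [([723.0, 71.0, 206.0], 0.64)]
battery_face [([664.0, 86.0, 211.0], 0.89)]
brake_wheel []
mug [([613.0, 426.0, 39.0], 0.7), ([667.0, 86.0, 209.0], 0.55)]
handheld [([579.0, -430.0, 112.0], 0.71)]
spanner [([331.0, 426.0, 8.0], 0.56)]
```

View pics/side0.png

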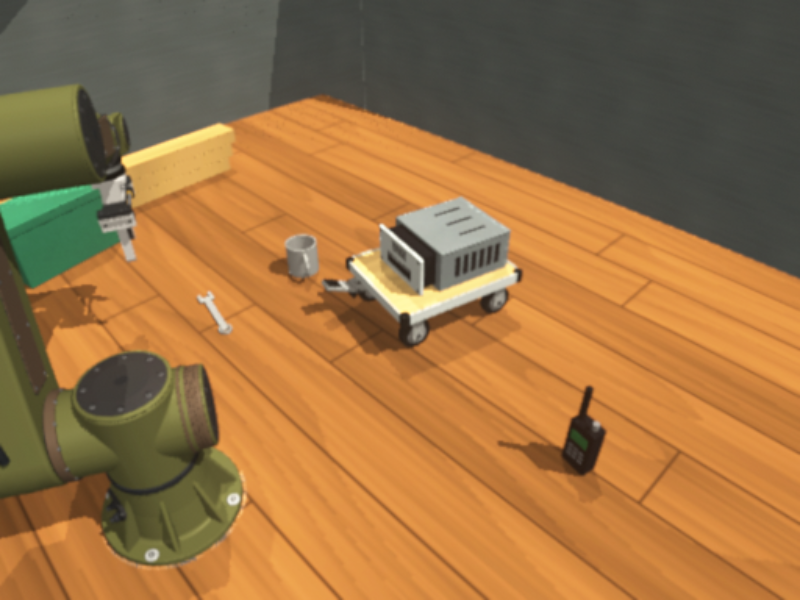

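View pics/top0.png

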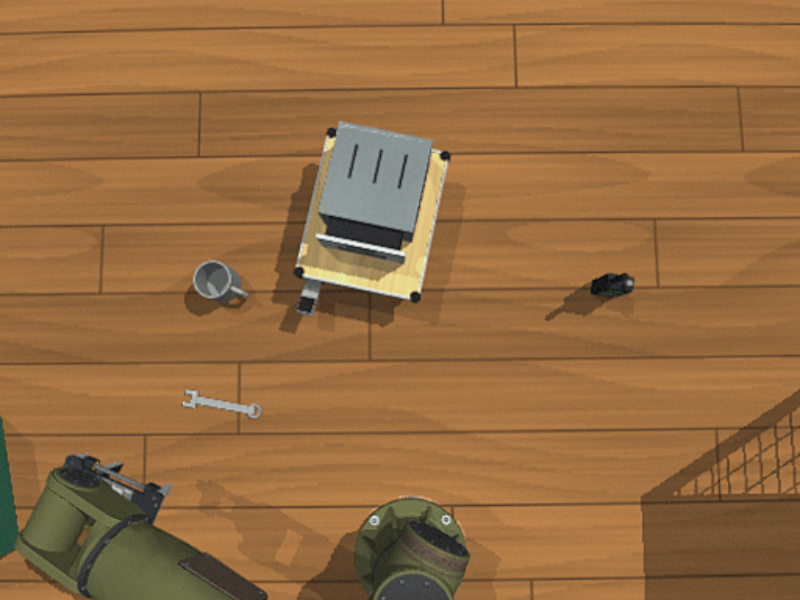

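The side view shows the trolley with the pedal at about (340,287), the plate at about (400,258), the mug at (300,255) and the radio well clear. In the top view the deck caps are at (331,132), (445,156), (416,297) and (299,272), the plate's top edge runs (317,234)–(405,260), and the pedal is at (307,305). Next I fit the trolley pose.

```bash
cat > fit.py <<'E'
from h import *
from scipy.optimize import least_squares
def world(p,L):
    L=np.atleast_2d(L).astype(float);c,s=np.cos(p[2]),np.sin(p[2])
    return np.c_[p[0]+c*L[:,0]-s*L[:,1],p[1]+s*L[:,0]+c*L[:,1],L[:,2]]
def pedal_pts(th):
    a=0.45-th;f=66*np.cos(a)-8*np.sin(a);return [-160-f,100,55+66*np.sin(a)+8*np.cos(a)]
E
python3 - <<'E'
from fit import *
T=manip.camera("top");S=manip.camera("side")
D=lambda x,y,z:(x,y,z)
top=[(160,130,118,331,132),(160,-130,118,445,156),(-160,-130,118,416,297),(-160,130,118,299,272),(145,95,218,340,122),(145,-95,218,432,141)]
def plate(b):return [(-45-b-4,89,213),(-45-b-4,-89,213)]
pl=[(318,236),(405,260)]
def model(p):
    L=[t[:3] for t in top]+plate(p[3]);return project(T,world(p,L))
obs=np.array([t[3:] for t in top]+pl)*0.64
r=least_squares(lambda p:(model(p)-obs).ravel(),[690,70,-.2,50],x_scale=[10,10,.1,10],loss='soft_l1')
p=r.x;print(p.round(3),(model(p)-obs).round(1).tolist())
np.save("p.npy",p)
for n,L in dict(pad=pedal_pts(0),face=(-45-p[3]-8,0,167),home=(-53,0,167)).items():print(n,world(p,L).round(1))
L=[(x,y,118) for x in(-160,160) for y in(-130,130)]+[(x,y,218) for x in(-45,145) for y in(-95,95)]+[(-53-p[3],y,z) for y in(-89,89) for z in(121,213)]+[pedal_pts(0)]
ims=[]
for c in(S,T):
    k=3;im=cv2.resize(c["pixels"],None,fx=k,fy=k)[:,:,::-1].copy();q=project(c,world(p,L))
    for u,v in q*k+1:cv2.circle(im,(int(u),int(v)),3,(0,0,255),-1)
    m=(q.mean(0)*k).astype(int);ims.append(im[max(m[1]-290,0):m[1]+290,max(m[0]-195,0):m[0]+195][:580])
h=min(i.shape[0] for i in ims);cv2.imwrite("pics/b.png",np.hstack([i[:h] for i in ims]))
E
```

```text
[ 7.37483e+02  7.03450e+01 -2.25000e-01  4.34840e+01] [[-0.3, -0.9], [2.2, -0.6], [0.7, 1.9], [-1.7, 1.2], [-0.2, -0.3], [0.9, -0.0], [-1.4, 1.0], [-0.0, -2.1]]
pad [[549.3 216.1  90.9]]
face [[643.4  91.9 167. ]]
home [[685.8  82.2 167. ]]
```

View pics/b.png

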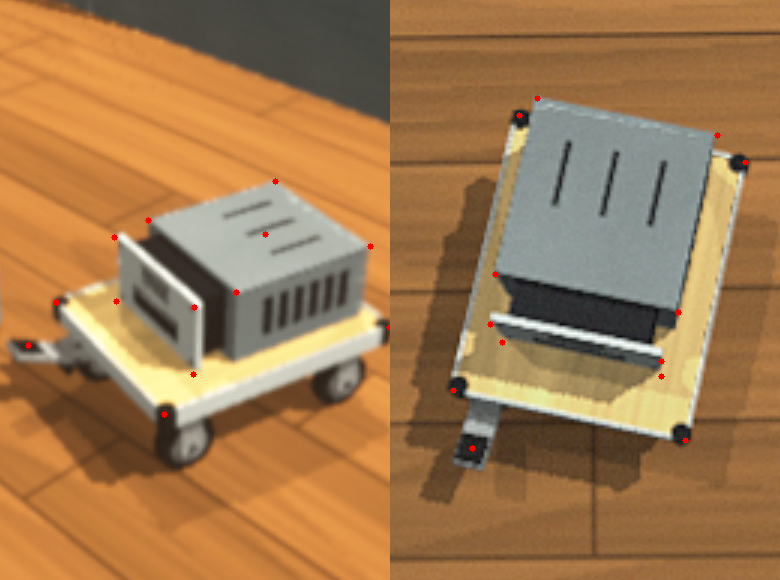

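The fit overlays well on both views (pad, caps and housing edges within about 4 mm; the plate is perhaps 2–3 mm further in). Moving above the pedal with the fingers shut.

```bash
python3 -m crank '[{"offset":[0.03,-0.026,0],"spin":1.2},{"offset":[0.06,-0.052,0],"spin":2.4},{"offset":[0.09,-0.078,0],"spin":3.6},{"offset":[0.12,-0.104,0],"spin":4.8},{"offset":[0.15,-0.13,0],"spin":6},{"offset":[0.18,-0.156,0],"spin":7.2},{"offset":[0.21,-0.182,0],"spin":8.4},{"offset":[0.24,-0.208,0],"spin":9.7}]' 0 40
python3 -m crank '[{"offset":[0.02,-0.017,0],"spin":0},{"offset":[0.045,-0.038,-0.01],"spin":0},{"offset":[0.07,-0.06,-0.025],"spin":0},{"offset":[0.098,-0.084,-0.04],"spin":0},{"offset":[0.098,-0.084,-0.06],"spin":0},{"offset":[0.098,-0.084,-0.08],"spin":0},{"offset":[0.098,-0.084,-0.09],"spin":0},{"offset":[0.098,-0.084,-0.09],"spin":0}]'
python3 - <<'E'
from fit import *
p=np.load("p.npy");s=manip.read_state();print(s["eef_pos"],s["eef_rot"],s["wrist_force"],s["finger_gap"],s["clock"])
ims=[];P=np.array(s["eef_pos"])
for n in("side","top"):
    c=manip.camera(n);print(n,[(np.round(d["location"]).tolist(),round(d["conf"],2)) for d in manip.search_frame(c,"pedal_pad")[:2]])
    k=5;im=cv2.resize(c["pixels"],None,fx=k,fy=k)[:,:,::-1].copy();q=project(c,np.r_[[P],world(p,pedal_pts(0))])
    for (u,v),col in zip(q*k+2,[(0,255,0),(0,0,255)]):cv2.circle(im,(int(u),int(v)),4,col,-1)
    m=(q.mean(0)*k).astype(int);ims.append(im[m[1]-250:m[1]+250,m[0]-195:m[0]+195])
cv2.imwrite("pics/c.png",np.hstack(ims))
E
```

```text
clock: 1.77
eef_pos: [452.3, 298.3, 205.6]
eef_rot: [3.141, 0.0, 2.918]
wrist_force: [0.4, 0.8, -0.4]
finger_gap: 44.1
clock: 2.43
eef_pos: [549.3, 214.0, 113.4]
eef_rot: [-3.14, -0.003, 2.918]
wrist_force: [-0.1, -0.0, 0.7]
finger_gap: 0.6
[549.26793742 214.04130748 113.4335435 ] [-3.13992305e+00 -3.02378520e-03  2.91810639e+00] [-0.14054228 -0.01058777  0.6869705 ] 0.6161393703679254 2.4333
side [([562.0, 204.0, 79.0], 0.69)]
top []
```

View pics/c.png

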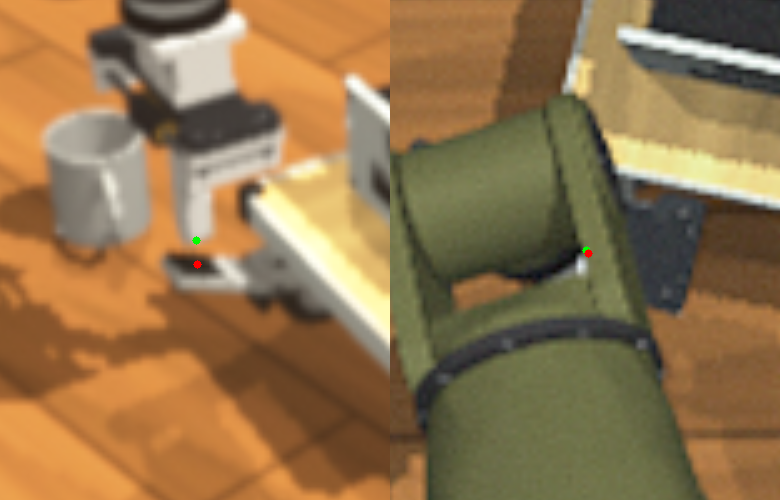

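```bash
python3 -m crank '[{"offset":[0,0.002,-0.005],"spin":0},{"offset":[0,0.002,-0.010],"spin":0},{"offset":[0,0.002,-0.014],"spin":0},{"offset":[0,0.002,-0.017],"spin":0},{"offset":[0,0.002,-0.019],"spin":0},{"offset":[0,0.002,-0.021],"spin":0},{"offset":[0,0.002,-0.022],"spin":0},{"offset":[0,0.002,-0.023],"spin":0}]'
python3 -m crank '[{"offset":[0,0,-0.0005],"spin":0},{"offset":[0,0,-0.001],"spin":0},{"offset":[0,0,-0.0015],"spin":0},{"offset":[0,0,-0.002],"spin":0},{"offset":[0,0,-0.0025],"spin":0},{"offset":[0,0,-0.003],"spin":0},{"offset":[0,0,-0.0035],"spin":0},{"offset":[0,0,-0.004],"spin":0}]'
```

```text
clock: 3.3
eef_pos: [550.7, 216.8, 94.0]
eef_rot: [3.14, 0.002, 2.919]
wrist_force: [0.3, 0.6, -0.7]
finger_gap: 0.4
clock: 3.97
eef_pos: [551.3, 217.0, 91.3]
eef_rot: [3.139, 0.004, 2.919]
wrist_force: [-2.0, -0.7, 10.4]
finger_gap: 0.7
```

```bash
python3 -m crank '[{"offset":[-0.0008,0.0002,-0.001],"spin":0},{"offset":[-0.0014,0.0003,-0.002],"spin":0},{"offset":[-0.002,0.0004,-0.003],"spin":0},{"offset":[-0.0025,0.0005,-0.004],"spin":0},{"offset":[-0.003,0.0006,-0.005],"spin":0},{"offset":[-0.0035,0.0007,-0.006],"spin":0},{"offset":[-0.004,0.0008,-0.007],"spin":0},{"offset":[-0.0045,0.001,-0.008],"spin":0}]'
```

```text
clock: 4.63
eef_pos: [547.8, 217.9, 84.6]
eef_rot: [3.138, 0.007, 2.919]
wrist_force: [1.5, -3.4, 8.9]
finger_gap: 0.7
```

```bash
python3 -m crank '[{"offset":[-0.0005,0,-0.0015],"spin":0},{"offset":[-0.001,0,-0.003],"spin":0},{"offset":[-0.0015,0,-0.0045],"spin":0},{"offset":[-0.002,0,-0.006],"spin":0},{"offset":[-0.0025,0,-0.007],"spin":0},{"offset":[-0.003,0,-0.008],"spin":0},{"offset":[-0.0035,0,-0.009],"spin":0},{"offset":[-0.004,0,-0.010],"spin":0}]'
```

```text
clock: 5.3
eef_pos: [544.8, 218.3, 75.9]
eef_rot: [3.136, 0.009, 2.918]
wrist_force: [1.7, -0.3, 8.8]
finger_gap: 0.5
```

Good: a steady 9 N. Continuing down, slower, and watching for the shoe to bite.

```bash
python3 -m crank '[{"offset":[-0.0003,0.0001,-0.001],"spin":0},{"offset":[-0.0006,0.0001,-0.002],"spin":0},{"offset":[-0.0008,0.0002,-0.003],"spin":0},{"offset":[-0.0010,0.0002,-0.004],"spin":0},{"offset":[-0.0012,0.0002,-0.005],"spin":0},{"offset":[-0.0014,0.0003,-0.006],"spin":0},{"offset":[-0.0014,0.0003,-0.006],"spin":0},{"offset":[-0.0014,0.0003,-0.006],"spin":0}]'
```

```text
clock: 5.97
eef_pos: [543.7, 218.7, 70.7]
eef_rot: [3.136, 0.01, 2.919]
wrist_force: [-1.7, -0.6, 7.2]
finger_gap: 0.3
```

```bash
python3 -m crank '[{"offset":[-0.0001,0,-0.0005],"spin":0},{"offset":[-0.0002,0,-0.001],"spin":0},{"offset":[-0.0003,0,-0.0015],"spin":0},{"offset":[-0.0004,0,-0.002],"spin":0},{"offset":[-0.0005,0,-0.0025],"spin":0},{"offset":[-0.0006,0,-0.003],"spin":0},{"offset":[-0.0006,0,-0.003],"spin":0},{"offset":[-0.0006,0,-0.003],"spin":0}]'
```

```text
clock: 6.63
eef_pos: [543.4, 218.8, 68.6]
eef_rot: [3.135, 0.011, 2.919]
wrist_force: [-2.2, -1.1, 7.0]
finger_gap: 0.3
```

```bash
python3 -m crank '[{"offset":[0,0,-0.0005],"spin":0},{"offset":[0,0,-0.001],"spin":0},{"offset":[0,0,-0.0015],"spin":0},{"offset":[-0.0001,0,-0.002],"spin":0},{"offset":[-0.0002,0,-0.0025],"spin":0},{"offset":[-0.0003,0,-0.003],"spin":0},{"offset":[-0.0004,0,-0.0035],"spin":0},{"offset":[-0.0005,0,-0.004],"spin":0}]'
```

```text
clock: 7.3
eef_pos: [543.3, 218.9, 65.5]
eef_rot: [3.135, 0.012, 2.918]
wrist_force: [-1.4, -1.6, 9.2]
finger_gap: 0.4
```

```bash
python3 -m crank '[{"offset":[0,0,-0.0005],"spin":0},{"offset":[0,0,-0.001],"spin":0},{"offset":[0,0,-0.0015],"spin":0},{"offset":[-0.0001,0,-0.002],"spin":0},{"offset":[-0.0002,0,-0.0025],"spin":0},{"offset":[-0.0003,0,-0.003],"spin":0},{"offset":[-0.0004,0,-0.003],"spin":0},{"offset":[-0.0005,0,-0.003],"spin":0}]'
```

```text
clock: 7.97
eef_pos: [543.3, 218.8, 63.3]
eef_rot: [3.134, 0.014, 2.918]
wrist_force: [-0.9, -1.1, 6.5]
finger_gap: 0.2
```

```bash
python3 -m crank '[{"offset":[0,0,-0.0005],"spin":0},{"offset":[0,0,-0.001],"spin":0},{"offset":[0,0,-0.0015],"spin":0},{"offset":[0,0,-0.002],"spin":0},{"offset":[0,0,-0.0025],"spin":0},{"offset":[0,0,-0.003],"spin":0},{"offset":[0,0,-0.0035],"spin":0},{"offset":[0,0,-0.004],"spin":0}]'
```

```text
clock: 8.63
eef_pos: [543.8, 218.8, 60.4]
eef_rot: [3.134, 0.015, 2.918]
wrist_force: [-3.4, -2.0, 11.8]
finger_gap: -0.0
```

```bash
python3 -m crank '[{"offset":[0,0,-0.0005],"spin":0},{"offset":[0,0,-0.001],"spin":0},{"offset":[0,0,-0.0015],"spin":0},{"offset":[0,0,-0.002],"spin":0},{"offset":[0,0,-0.0025],"spin":0},{"offset":[0,0,-0.003],"spin":0},{"offset":[0,0,-0.003],"spin":0},{"offset":[0,0,-0.003],"spin":0}]'
```

```text
clock: 9.3
eef_pos: [544.3, 218.8, 58.4]
eef_rot: [3.133, 0.016, 2.918]
wrist_force: [-3.2, -2.6, 10.3]
finger_gap: 0.5
```

```bash
python3 -m crank '[{"offset":[-0.0005,0,-0.0005],"spin":0},{"offset":[-0.001,0,-0.001],"spin":0},{"offset":[-0.0015,0,-0.0015],"spin":0},{"offset":[-0.0015,0,-0.002],"spin":0},{"offset":[-0.0015,0,-0.0025],"spin":0},{"offset":[-0.0015,0,-0.003],"spin":0},{"offset":[-0.0015,0,-0.003],"spin":0},{"offset":[-0.0015,0,-0.003],"spin":0}]'
```

```text
clock: 9.97
eef_pos: [544.1, 218.8, 57.2]
eef_rot: [3.132, 0.02, 2.918]
wrist_force: [-1.0, -2.1, 13.3]
finger_gap: 0.4
```

```bash
python3 -m crank '[{"offset":[0,0,-0.0005],"spin":0},{"offset":[0,0,-0.001],"spin":0},{"offset":[0,0,-0.0015],"spin":0},{"offset":[-0.0002,0,-0.002],"spin":0},{"offset":[-0.0003,0,-0.0025],"spin":0},{"offset":[-0.0004,0,-0.003],"spin":0},{"offset":[-0.0005,0,-0.003],"spin":0},{"offset":[-0.0005,0,-0.003],"spin":0}]'
```

```text
clock: 10.63
eef_pos: [544.6, 218.9, 56.1]
eef_rot: [3.131, 0.023, 2.918]
wrist_force: [-3.4, -4.4, 17.8]
finger_gap: 0.7
```

```bash
python3 -m crank '[{"offset":[0,0,-0.001],"spin":0},{"offset":[-0.0002,0,-0.002],"spin":0},{"offset":[-0.0004,0,-0.0025],"spin":0},{"offset":[-0.0006,0,-0.003],"spin":0},{"offset":[-0.0008,0,-0.0033],"spin":0},{"offset":[-0.001,0,-0.0036],"spin":0},{"offset":[-0.001,0,-0.0036],"spin":0},{"offset":[-0.001,0,-0.0036],"spin":0}]'
```

```text
clock: 11.3
eef_pos: [544.7, 218.9, 55.1]
eef_rot: [3.13, 0.026, 2.918]
wrist_force: [-6.4, -5.5, 25.0]
finger_gap: 0.6
```

```bash
python3 -m crank '[{"offset":[0,0,0.006],"spin":0},{"offset":[0,0,0.02],"spin":0},{"offset":[0,0,0.05],"spin":0},{"offset":[0,0,0.085],"spin":0},{"offset":[0.01,-0.02,0.1],"spin":0},{"offset":[0.025,-0.05,0.1],"spin":0},{"offset":[0.04,-0.08,0.1],"spin":0},{"offset":[0.05,-0.105,0.1],"spin":0}]'
python3 -m crank '[{"offset":[0.004,-0.006,0],"spin":0},{"offset":[0.007,-0.01,0],"spin":0},{"offset":[0.01,-0.013,0],"spin":0},{"offset":[0.01,-0.013,0],"spin":0},{"offset":[0.01,-0.013,0],"spin":0},{"offset":[0.01,-0.013,0],"spin":0},{"offset":[0.01,-0.013,0],"spin":0},{"offset":[0.01,-0.013,0],"spin":0}]'
python3 - <<'E'
from fit import *
p=np.load("p.npy");p[3]=41;s=manip.read_state();P=np.array(s["eef_pos"]);print(P,s["wrist_force"],s["clock"])
L=[(x,y,118) for x in(-160,160) for y in(-130,130)]+[(x,y,218) for x in(-45,145) for y in(-95,95)]+[(-53-p[3],y,z) for y in(-89,89) for z in(121,213)]
a=np.arctan2(0,1)
L+=[pedal_pts(th) for th in(0,.5,.6,.7)]
print([np.round(pedal_pts(t),1).tolist() for t in (.5,.6,.7)])
ims=[]
for n in("side","top"):
    c=manip.camera(n);k=3;im=cv2.resize(c["pixels"],None,fx=k,fy=k)[:,:,::-1].copy();q=project(c,np.r_[world(p,L),[P]])
    for i,(u,v) in enumerate(q*k+1):cv2.circle(im,(int(u),int(v)),2,(0,255,0) if i>=len(L) else (0,0,255),-1)
    m=(q[:12].mean(0)*k).astype(int);ims.append(im[m[1]-250:m[1]+250,m[0]-195:m[0]+195])
cv2.imwrite("pics/d.png",np.hstack(ims))
E
```

```text
clock: 11.97
eef_pos: [595.5, 112.2, 155.4]
eef_rot: [3.129, 0.027, 2.918]
wrist_force: [0.6, 1.2, -0.4]
finger_gap: 0.6
clock: 12.63
eef_pos: [605.3, 99.8, 155.4]
eef_rot: [3.129, 0.027, 2.919]
wrist_force: [0.7, 0.4, -0.3]
finger_gap: 0.7
[605.32809848  99.79386177 155.4288089 ] [ 0.70694648  0.36896412 -0.27156564] 12.6333
[[-226.3, 100.0, 59.7], [-226.5, 100.0, 53.0], [-225.9, 100.0, 46.4]]
```

View pics/d.png

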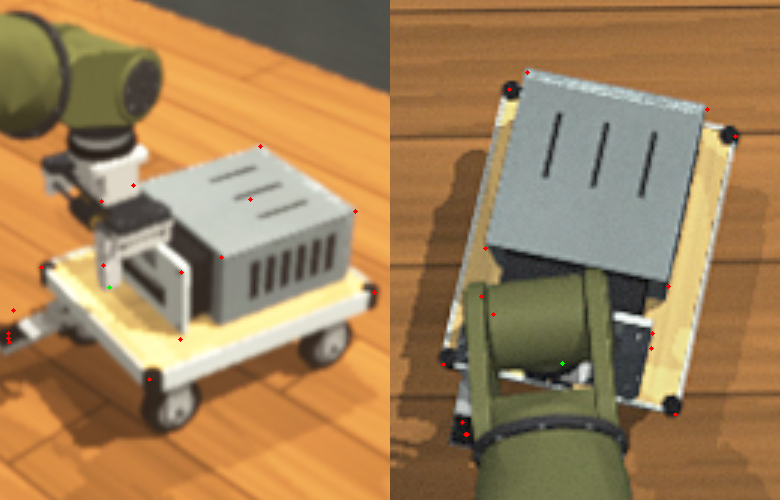

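The brake held and the trolley is unmoved: the overlay sits on the caps and housing just as before, and the pedal is down at side (8,335). The fingertip is in front of the plate's centre, so I approach it.

```bash
python3 -m crank '[{"offset":[0.004,-0.001,0],"spin":0},{"offset":[0.008,-0.002,0],"spin":0},{"offset":[0.012,-0.003,0],"spin":0},{"offset":[0.016,-0.004,0],"spin":0},{"offset":[0.019,-0.0045,0],"spin":0},{"offset":[0.022,-0.005,0],"spin":0},{"offset":[0.023,-0.0053,0],"spin":0},{"offset":[0.024,-0.0055,0],"spin":0}]'
python3 -m crank '[{"offset":[0.001,-0.0002,0],"spin":0},{"offset":[0.002,-0.0005,0],"spin":0},{"offset":[0.003,-0.0007,0],"spin":0},{"offset":[0.004,-0.0009,0],"spin":0},{"offset":[0.005,-0.0011,0],"spin":0},{"offset":[0.006,-0.0014,0],"spin":0},{"offset":[0.007,-0.0016,0],"spin":0},{"offset":[0.008,-0.0018,0],"spin":0}]'
```

```text
clock: 13.4
eef_pos: [629.5, 94.0, 155.3]
eef_rot: [3.129, 0.026, 2.919]
wrist_force: [0.9, -1.1, 0.2]
finger_gap: 0.6
clock: 14.07
eef_pos: [637.7, 92.1, 155.3]
eef_rot: [3.129, 0.026, 2.919]
wrist_force: [-0.4, 1.7, 0.2]
finger_gap: 0.6
```

```bash
python3 -m crank '[{"offset":[0.001,-0.0002,0],"spin":0},{"offset":[0.002,-0.0005,0],"spin":0},{"offset":[0.003,-0.0007,0],"spin":0},{"offset":[0.004,-0.0009,0],"spin":0},{"offset":[0.005,-0.0011,0],"spin":0},{"offset":[0.006,-0.0014,0],"spin":0},{"offset":[0.007,-0.0016,0],"spin":0},{"offset":[0.008,-0.0018,0],"spin":0}]'
```

```text
clock: 14.73
eef_pos: [645.6, 90.4, 155.3]
eef_rot: [3.129, 0.026, 2.919]
wrist_force: [-3.8, 0.4, 1.6]
finger_gap: 0.3
```

```bash
python3 -m crank '[{"offset":[0.001,-0.0002,0],"spin":0},{"offset":[0.002,-0.0005,0],"spin":0},{"offset":[0.003,-0.0007,0],"spin":0},{"offset":[0.004,-0.0009,0],"spin":0},{"offset":[0.005,-0.0011,0],"spin":0},{"offset":[0.006,-0.0014,0],"spin":0},{"offset":[0.007,-0.0016,0],"spin":0},{"offset":[0.008,-0.0018,0],"spin":0}]'
```

```text
clock: 15.4
eef_pos: [653.7, 88.5, 155.3]
eef_rot: [3.13, 0.026, 2.919]
wrist_force: [-4.1, 0.1, 1.8]
finger_gap: 0.7
```

```bash
python3 -m crank '[{"offset":[0.001,-0.0002,0],"spin":0},{"offset":[0.002,-0.0005,0],"spin":0},{"offset":[0.003,-0.0007,0],"spin":0},{"offset":[0.004,-0.0009,0],"spin":0},{"offset":[0.005,-0.0011,0],"spin":0},{"offset":[0.006,-0.0014,0],"spin":0},{"offset":[0.007,-0.0016,0],"spin":0},{"offset":[0.008,-0.0018,0],"spin":0}]'
```

```text
clock: 16.07
eef_pos: [661.8, 86.7, 155.3]
eef_rot: [3.13, 0.026, 2.919]
wrist_force: [-3.7, 0.6, 1.4]
finger_gap: 0.6
```

```bash
python3 -m crank '[{"offset":[0.0007,-0.0002,0],"spin":0},{"offset":[0.0014,-0.0003,0],"spin":0},{"offset":[0.0021,-0.0005,0],"spin":0},{"offset":[0.0028,-0.0007,0],"spin":0},{"offset":[0.0035,-0.0008,0],"spin":0},{"offset":[0.0042,-0.001,0],"spin":0},{"offset":[0.0045,-0.001,0],"spin":0},{"offset":[0.005,-0.0011,0],"spin":0}]'
```

```text
clock: 16.73
eef_pos: [666.8, 85.6, 155.3]
eef_rot: [3.13, 0.026, 2.919]
wrist_force: [-3.5, 1.1, 2.1]
finger_gap: 0.7
```

```bash
python3 -m crank '[{"offset":[0.0005,-0.0001,0],"spin":0},{"offset":[0.001,-0.0002,0],"spin":0},{"offset":[0.0015,-0.0003,0],"spin":0},{"offset":[0.002,-0.0005,0],"spin":0},{"offset":[0.0025,-0.0006,0],"spin":0},{"offset":[0.003,-0.0007,0],"spin":0},{"offset":[0.0035,-0.0008,0],"spin":0},{"offset":[0.004,-0.0009,0],"spin":0}]'
```

```text
clock: 17.4
eef_pos: [670.5, 84.7, 155.3]
eef_rot: [3.13, 0.025, 2.919]
wrist_force: [-6.3, 0.5, 4.0]
finger_gap: 0.4
```

```bash
python3 -m crank '[{"offset":[0.0005,-0.0001,0],"spin":0},{"offset":[0.001,-0.0002,0],"spin":0},{"offset":[0.0015,-0.0003,0],"spin":0},{"offset":[0.002,-0.0005,0],"spin":0},{"offset":[0.0025,-0.0006,0],"spin":0},{"offset":[0.003,-0.0007,0],"spin":0},{"offset":[0.0035,-0.0008,0],"spin":0},{"offset":[0.004,-0.0009,0],"spin":0}]'
```

```text
clock: 18.07
eef_pos: [674.4, 83.9, 155.3]
eef_rot: [3.13, 0.025, 2.919]
wrist_force: [-5.1, 0.1, 1.7]
finger_gap: 0.6
```

```bash
python3 -m crank '[{"offset":[0.0004,-0.0001,0],"spin":0},{"offset":[0.0008,-0.0002,0],"spin":0},{"offset":[0.0012,-0.0003,0],"spin":0},{"offset":[0.0016,-0.0004,0],"spin":0},{"offset":[0.002,-0.0005,0],"spin":0},{"offset":[0.0024,-0.0005,0],"spin":0},{"offset":[0.0027,-0.0006,0],"spin":0},{"offset":[0.003,-0.0007,0],"spin":0}]'
```

```text
clock: 18.73
eef_pos: [677.5, 83.1, 155.3]
eef_rot: [3.13, 0.025, 2.919]
wrist_force: [-3.5, 0.9, 1.3]
finger_gap: 0.6
```

```bash
python3 -m crank '[{"offset":[0.0004,-0.0001,0],"spin":0},{"offset":[0.0008,-0.0002,0],"spin":0},{"offset":[0.0012,-0.0003,0],"spin":0},{"offset":[0.0016,-0.0004,0],"spin":0},{"offset":[0.002,-0.0005,0],"spin":0},{"offset":[0.002,-0.0005,0],"spin":0},{"offset":[0.002,-0.0005,0],"spin":0},{"offset":[0.002,-0.0005,0],"spin":0}]'
```

```text
clock: 19.4
eef_pos: [679.6, 82.6, 155.3]
eef_rot: [3.13, 0.025, 2.919]
wrist_force: [-0.9, 0.6, 0.8]
finger_gap: 0.6
```

```bash
python3 - <<'E'
from fit import *
p=np.load("p.npy");s=manip.read_state();P=np.array(s["eef_pos"])
L=[(x,y,118) for x in(-160,160) for y in(-130,130)]+[(x,y,218) for x in(-45,145) for y in(-95,95)]+[(-53,y,z) for y in(-89,89) for z in(121,213)]
L+=[pedal_pts(th) for th in(0,.53)]
ims=[]
for n in("side","top"):
    c=manip.camera(n);k=3;im=cv2.resize(c["pixels"],None,fx=k,fy=k)[:,:,::-1].copy();q=project(c,np.r_[world(p,L),[P]])
    for i,(u,v) in enumerate(q*k+1):cv2.circle(im,(int(u),int(v)),2,(0,255,0) if i>=len(L) else (0,0,255),-1)
    m=(q[:12].mean(0)*k).astype(int);ims.append(im[m[1]-250:m[1]+250,m[0]-195:m[0]+195])
    cv2.imwrite(f"pics/raw_{n}.png",c["pixels"][:,:,::-1])
cv2.imwrite("pics/e.png",np.hstack(ims))
E
```

```text
(no output)
```

View pics/e.png

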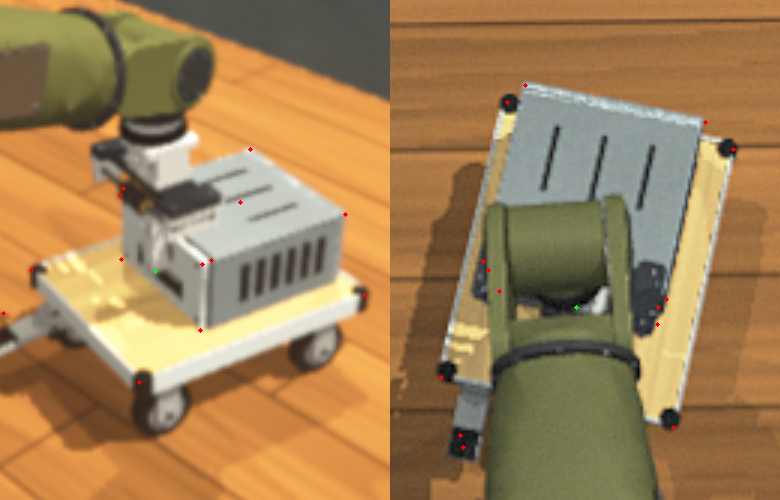

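Caps and housing edges sit relative to the overlay as before, so the trolley has not moved. The plate's right edge at side (205,290) is practically on the housing. I now press on in tiny steps to feel the stop.

```bash
python3 -m crank '[{"offset":[0.0003,-0.0001,0],"spin":0},{"offset":[0.0006,-0.0001,0],"spin":0},{"offset":[0.0009,-0.0002,0],"spin":0},{"offset":[0.001,-0.0002,0],"spin":0},{"offset":[0.001,-0.0002,0],"spin":0},{"offset":[0.001,-0.0002,0],"spin":0},{"offset":[0.001,-0.0002,0],"spin":0},{"offset":[0.001,-0.0002,0],"spin":0}]'
```

```text
clock: 20.17
eef_pos: [680.5, 82.4, 155.3]
eef_rot: [3.13, 0.025, 2.919]
wrist_force: [-3.4, 1.0, 1.7]
finger_gap: 0.1
```

```bash
python3 -m crank '[{"offset":[0.0003,-0.0001,0],"spin":0},{"offset":[0.0006,-0.0001,0],"spin":0},{"offset":[0.0009,-0.0002,0],"spin":0},{"offset":[0.001,-0.0002,0],"spin":0},{"offset":[0.001,-0.0002,0],"spin":0},{"offset":[0.001,-0.0002,0],"spin":0},{"offset":[0.001,-0.0002,0],"spin":0},{"offset":[0.001,-0.0002,0],"spin":0}]'
```

```text
clock: 20.83
eef_pos: [681.4, 82.3, 155.3]
eef_rot: [3.13, 0.024, 2.919]
wrist_force: [-4.9, 1.1, 3.0]
finger_gap: 0.5
```

```bash
python3 -m crank '[{"offset":[0.0003,-0.0001,0],"spin":0},{"offset":[0.0006,-0.0001,0],"spin":0},{"offset":[0.0009,-0.0002,0],"spin":0},{"offset":[0.0012,-0.0003,0],"spin":0},{"offset":[0.0012,-0.0003,0],"spin":0},{"offset":[0.0012,-0.0003,0],"spin":0},{"offset":[0.0012,-0.0003,0],"spin":0},{"offset":[0.0012,-0.0003,0],"spin":0}]'
```

```text
clock: 21.5
eef_pos: [681.7, 82.2, 155.4]
eef_rot: [3.13, 0.022, 2.919]
wrist_force: [-10.6, 2.4, 4.6]
finger_gap: 0.2
```

```bash
python3 -m crank '[{"offset":[0.0003,-0.0001,0],"spin":0},{"offset":[0.0006,-0.0001,0],"spin":0},{"offset":[0.0009,-0.0002,0],"spin":0},{"offset":[0.0012,-0.0003,0],"spin":0},{"offset":[0.0012,-0.0003,0],"spin":0},{"offset":[0.0012,-0.0003,0],"spin":0},{"offset":[0.0012,-0.0003,0],"spin":0},{"offset":[0.0012,-0.0003,0],"spin":0}]'
```

```text
clock: 22.17
eef_pos: [681.7, 82.2, 155.3]
eef_rot: [3.131, 0.019, 2.919]
wrist_force: [-12.9, 2.0, 5.8]
finger_gap: 0.5
```

13 N with no further travel, so that is the hard stop. Backing off, and crossing to the pedal while opening the jaws.

```bash
python3 -m crank '[{"offset":[-0.003,0.0007,0],"spin":0},{"offset":[-0.01,0.0022,0],"spin":0},{"offset":[-0.025,0.0055,0],"spin":0},{"offset":[-0.045,0.01,0],"spin":0},{"offset":[-0.065,0.03,0],"spin":0},{"offset":[-0.085,0.055,0],"spin":0},{"offset":[-0.105,0.08,0],"spin":0},{"offset":[-0.12,0.105,0],"spin":0}]'
python3 -m crank '[{"offset":[-0.01,0.015,0],"spin":0},{"offset":[-0.021,0.032,0],"spin":0},{"offset":[-0.021,0.032,-0.01],"spin":0},{"offset":[-0.021,0.032,-0.03],"spin":0},{"offset":[-0.021,0.032,-0.045],"spin":0},{"offset":[-0.021,0.032,-0.05],"spin":0},{"offset":[-0.021,0.032,-0.05],"spin":0},{"offset":[-0.021,0.032,-0.05],"spin":0}]' 1 25
python3 - <<'E'
from fit import *
p=np.load("p.npy");s=manip.read_state();P=np.array(s["eef_pos"]);print(P,s["wrist_force"],s["clock"])
L=[(x,y,118) for x in(-160,160) for y in(-130,130)]+[(x,y,218) for x in(-45,145) for y in(-95,95)]+[(-53,y,z) for y in(-89,89) for z in(121,213)]
L+=[pedal_pts(th) for th in(0,.57)]
g=P.copy();g[2]=55
ims=[]
for n in("side","top"):
    c=manip.camera(n);k=3;im=cv2.resize(c["pixels"],None,fx=k,fy=k)[:,:,::-1].copy();q=project(c,np.r_[world(p,L),[P,g]])
    for i,(u,v) in enumerate(q*k+1):cv2.circle(im,(int(u),int(v)),2,(0,255,0) if i>=len(L) else (0,0,255),-1)
    m=(q[:12].mean(0)*k).astype(int)-np.array([40,-20]);ims.append(im[m[1]-260:m[1]+260,m[0]-195:m[0]+195])
cv2.imwrite("pics/f.png",np.hstack(ims))
E
```

```text
clock: 22.83
eef_pos: [560.7, 187.9, 155.6]
eef_rot: [3.131, 0.02, 2.919]
wrist_force: [0.6, 0.3, 0.6]
finger_gap: 0.4
clock: 23.5
eef_pos: [540.2, 219.5, 105.9]
eef_rot: [3.13, 0.02, 2.918]
wrist_force: [0.5, 0.0, -0.5]
finger_gap: 50.3
[540.2471076  219.49839588 105.88216025] [ 0.5124328   0.03275615 -0.54747037] 23.5
```

View pics/f.png

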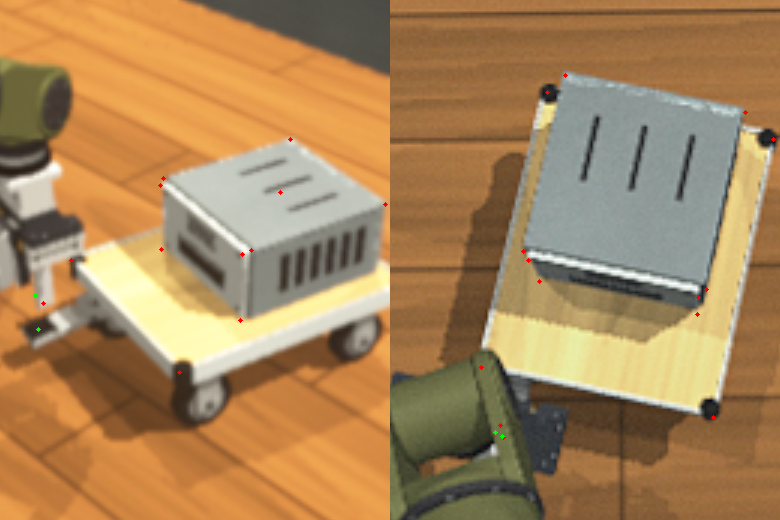

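The plate lies flush on the housing in both views (side (243,285), top (615,272)), the trolley is where it was, and the pad at side (40,327) is under the open jaws. I go down around the channel.

```bash
python3 -m crank '[{"offset":[0,-0.0005,0],"spin":0},{"offset":[0,-0.0005,-0.01],"spin":0},{"offset":[0,-0.0005,-0.025],"spin":0},{"offset":[0,-0.0005,-0.04],"spin":0},{"offset":[0,-0.0005,-0.055],"spin":0},{"offset":[0,-0.0005,-0.068],"spin":0},{"offset":[0,-0.0005,-0.075],"spin":0},{"offset":[0,-0.0005,-0.078],"spin":0}]'
```

```text
clock: 24.27
eef_pos: [539.9, 219.1, 27.3]
eef_rot: [3.131, 0.02, 2.919]
wrist_force: [0.0, 0.2, -0.2]
finger_gap: 93.7
```

```bash
python3 -m crank '[{"offset":[0,0,0],"spin":0},{"offset":[0,0,0],"spin":0},{"offset":[0,0,0],"spin":0},{"offset":[0,0,0],"spin":0},{"offset":[0,0,0],"spin":0},{"offset":[0,0,0],"spin":0},{"offset":[0,0,0],"spin":0},{"offset":[0,0,0],"spin":0}]' 0 25
```

```text
clock: 24.93
eef_pos: [540.0, 219.1, 27.4]
eef_rot: [3.13, 0.02, 2.918]
wrist_force: [-0.5, 0.2, 0.3]
finger_gap: 44.0
```

```bash
python3 -m crank '[{"offset":[0,0,0],"spin":0},{"offset":[0,0,0],"spin":0},{"offset":[0,0,0],"spin":0},{"offset":[0,0,0],"spin":0},{"offset":[0,0,0],"spin":0},{"offset":[0,0,0],"spin":0},{"offset":[0,0,0],"spin":0},{"offset":[0,0,0],"spin":0}]' 0 25
```

```text
clock: 25.6
eef_pos: [540.3, 220.6, 27.7]
eef_rot: [3.128, 0.021, 2.919]
wrist_force: [1.7, 11.8, -0.4]
finger_gap: 35.7
```

```bash
python3 -m crank '[{"offset":[0.0002,0.0008,0.001],"spin":0},{"offset":[0.0003,0.0015,0.0025],"spin":0},{"offset":[0.0001,0.0016,0.004],"spin":0},{"offset":[0,0.0016,0.0055],"spin":0},{"offset":[-0.0001,0.0016,0.007],"spin":0},{"offset":[-0.0001,0.0016,0.0085],"spin":0},{"offset":[-0.0001,0.0016,0.01],"spin":0},{"offset":[0,0.0016,0.012],"spin":0}]'
```

```text
clock: 26.27
eef_pos: [539.0, 221.1, 38.1]
eef_rot: [3.131, 0.018, 2.919]
wrist_force: [-0.6, -4.5, -13.4]
finger_gap: 35.4
```

```bash
python3 -m crank '[{"offset":[0,-0.0003,0.0015],"spin":0},{"offset":[0,-0.0005,0.003],"spin":0},{"offset":[0.0001,-0.0005,0.0045],"spin":0},{"offset":[0.0002,-0.0006,0.006],"spin":0},{"offset":[0.0004,-0.0006,0.0075],"spin":0},{"offset":[0.0006,-0.0007,0.009],"spin":0},{"offset":[0.0009,-0.0008,0.0105],"spin":0},{"offset":[0.0012,-0.0009,0.012],"spin":0}]'
```

```text
clock: 26.93
eef_pos: [539.7, 220.7, 49.8]
eef_rot: [3.131, 0.017, 2.919]
wrist_force: [1.2, 5.2, -13.1]
finger_gap: 35.6
```

```bash
python3 -m crank '[{"offset":[0.0003,0.0003,0.0015],"spin":0},{"offset":[0.0007,0.0003,0.003],"spin":0},{"offset":[0.0011,0.0002,0.0045],"spin":0},{"offset":[0.0015,0.0001,0.006],"spin":0},{"offset":[0.0019,0.0001,0.007],"spin":0},{"offset":[0.0022,0,0.008],"spin":0},{"offset":[0.0025,0,0.009],"spin":0},{"offset":[0.0027,0,0.0095],"spin":0}]'
```

```text
clock: 27.6
eef_pos: [542.2, 220.3, 59.3]
eef_rot: [3.131, 0.016, 2.919]
wrist_force: [-3.9, -5.0, -12.5]
finger_gap: 35.9
```

```bash
python3 -m crank '[{"offset":[0.0002,0.0002,0.001],"spin":0},{"offset":[0.0005,0.0002,0.002],"spin":0},{"offset":[0.0008,0.0002,0.003],"spin":0},{"offset":[0.0012,0.0002,0.004],"spin":0},{"offset":[0.0015,0.0001,0.005],"spin":0},{"offset":[0.0018,0.0001,0.0055],"spin":0},{"offset":[0.0018,0.0001,0.006],"spin":0},{"offset":[0.0018,0.0001,0.006],"spin":0}]'
```

```text
clock: 28.27
eef_pos: [544.1, 219.9, 65.4]
eef_rot: [3.132, 0.016, 2.918]
wrist_force: [-2.0, -6.0, -12.0]
finger_gap: 35.9
```

```bash
python3 -m crank '[{"offset":[0.0002,0.0003,0.0005],"spin":0},{"offset":[0.0004,0.0003,0.001],"spin":0},{"offset":[0.0005,0.0003,0.0015],"spin":0},{"offset":[0.0007,0.0003,0.002],"spin":0},{"offset":[0.0009,0.0003,0.0025],"spin":0},{"offset":[0.0011,0.0003,0.003],"spin":0},{"offset":[0.0011,0.0003,0.003],"spin":0},{"offset":[0.0011,0.0003,0.003],"spin":0}]'
```

```text
clock: 28.93
eef_pos: [545.2, 219.6, 68.3]
eef_rot: [3.133, 0.016, 2.918]
wrist_force: [-1.8, -7.2, -13.5]
finger_gap: 35.8
```

```bash
python3 - <<'E'
from fit import *
p=np.load("p.npy");s=manip.read_state();P=np.array(s["eef_pos"]);print(P)
a0=cv2.imread("pics/side0.png");a0=cv2.resize(a0,(512,384))
c=manip.camera("side");k=8
q=project(c,world(p,[-226,100,80]))[0].astype(int)
cr=lambda im:cv2.resize(im[q[1]-32:q[1]+32,q[0]-24:q[0]+24],None,fx=k,fy=k,interpolation=cv2.INTER_CUBIC)
cv2.imwrite("pics/g.png",np.hstack([cr(a0),cr(c["pixels"][:,:,::-1])]))
E
```

```text
[545.22610361 219.62818711  68.30207682]
```

View pics/g.png

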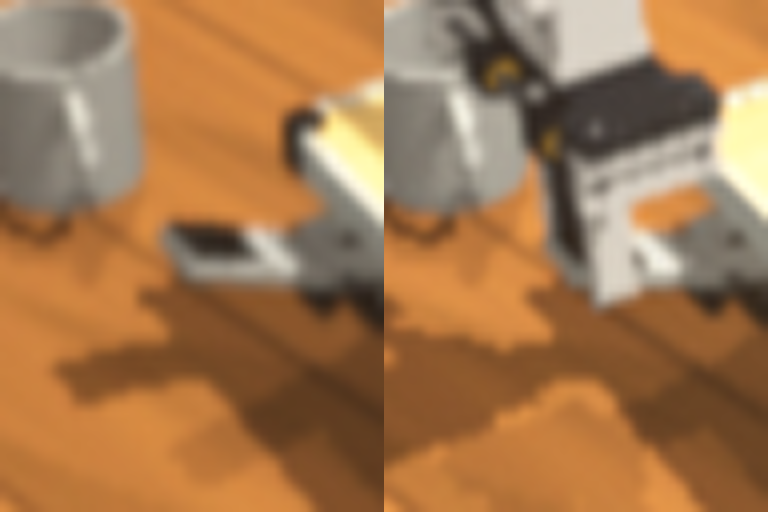

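The pedal looks almost back at its starting angle (channel at right (655,260), starting at left (280,260)). I lift a bit more to feel the stop.

```bash
python3 -m crank '[{"offset":[0.0002,0.0005,0.0005],"spin":0},{"offset":[0.0004,0.0006,0.001],"spin":0},{"offset":[0.0005,0.0006,0.0015],"spin":0},{"offset":[0.0007,0.0006,0.002],"spin":0},{"offset":[0.0009,0.0006,0.0025],"spin":0},{"offset":[0.0011,0.0006,0.003],"spin":0},{"offset":[0.0011,0.0006,0.003],"spin":0},{"offset":[0.0011,0.0006,0.003],"spin":0}]'
```

```text
clock: 29.65
eef_pos: [546.3, 219.4, 71.1]
eef_rot: [3.134, 0.016, 2.918]
wrist_force: [-2.0, -7.4, -13.8]
finger_gap: 35.8
```

```bash
python3 -m crank '[{"offset":[0,0.0003,-0.0015],"spin":0},{"offset":[0,0.0003,-0.0015],"spin":0},{"offset":[0,0.0003,-0.0015],"spin":0},{"offset":[0,0.0003,-0.0015],"spin":0},{"offset":[0,0.0003,-0.0015],"spin":0},{"offset":[0,0.0003,-0.0015],"spin":0},{"offset":[0,0.0003,-0.0015],"spin":0},{"offset":[0,0.0003,-0.0015],"spin":0}]' 1 25
python3 -m crank '[{"offset":[0,0,0.01],"spin":0},{"offset":[0,0,0.03],"spin":0},{"offset":[0,0,0.06],"spin":0},{"offset":[0,0,0.095],"spin":0},{"offset":[0,0,0.13],"spin":0},{"offset":[0,0,0.14],"spin":0},{"offset":[0,0,0.14],"spin":0},{"offset":[0,0,0.14],"spin":0}]'
python3 - <<'E'
from fit import *
p=np.load("p.npy");s=manip.read_state();P=np.array(s["eef_pos"]);print(P)
a0=cv2.imread("pics/side0.png");a0=cv2.resize(a0,(512,384),interpolation=cv2.INTER_AREA)
c=manip.camera("side");k=8
b=c["pixels"][:,:,::-1].copy();cv2.imwrite("pics/side_now.png",b)
q=project(c,world(p,[-226,100,80]))[0].astype(int)
cr=lambda im:cv2.resize(im[q[1]-32:q[1]+32,q[0]-24:q[0]+24],None,fx=k,fy=k,interpolation=cv2.INTER_CUBIC)
cv2.imwrite("pics/h.png",np.hstack([cr(a0),cr(b)]))
# trolley shift: template of deck right/rear region, side image
g0,g1=[cv2.cvtColor(i,cv2.COLOR_BGR2GRAY).astype(np.float32) for i in(a0,b)]
R=project(c,world(p,[[160,-130,118],[-160,-130,118],[145,-95,218],[0,-130,40]]));x0,y0=R.min(0).astype(int)-4;x1,y1=R.max(0).astype(int)+4
print("shift px",cv2.phaseCorrelate(g0[y0:y1,x0:x1],g1[y0:y1,x0:x1],cv2.createHanningWindow((x1-x0,y1-y0),cv2.CV_32F)))
print("px per 10mm roll",project(c,world(p,[[10,-130,118]]))-project(c,world(p,[[0,-130,118]])))
E
```

```text
clock: 30.32
eef_pos: [546.4, 219.8, 69.8]
eef_rot: [3.134, 0.016, 2.918]
wrist_force: [-0.2, -0.4, 0.2]
finger_gap: 85.3
clock: 30.98
eef_pos: [546.2, 219.7, 209.5]
eef_rot: [3.134, 0.016, 2.918]
wrist_force: [0.1, -0.1, -0.7]
finger_gap: 93.9
[546.22503574 219.73088566 209.53650282]
shift px ((0.3671263734741643, 0.0941582407986985), 0.3943042490217421)
px per 10mm roll [[ 2.33068837 -0.90797515]]
```

View pics/h.png

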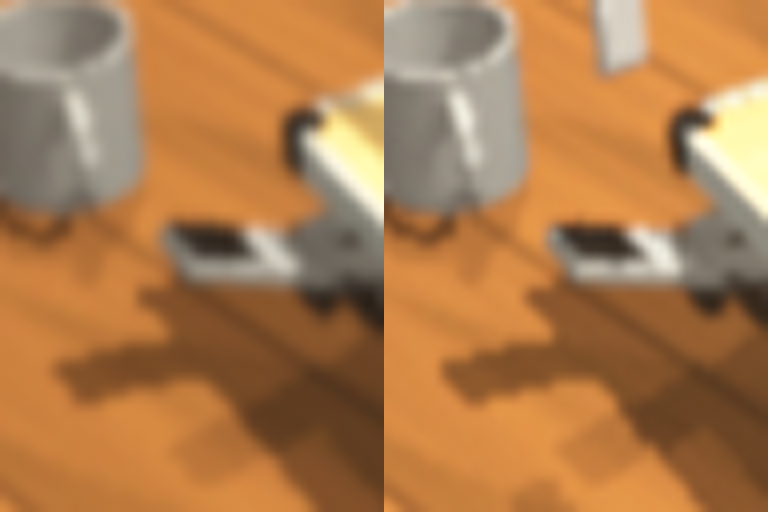

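The pedal looks the same as at the start (tip at (165,228) then, (166,230) now). I check for small residuals, using still objects as the reference.

```bash
python3 - <<'E'
from fit import *
p=np.load("p.npy");c=manip.camera("side")
a0=cv2.resize(cv2.imread("pics/side0.png"),(512,384),interpolation=cv2.INTER_AREA)
b=cv2.imread("pics/side_now.png");b=cv2.resize(cv2.resize(b,(800,600)),(512,384),interpolation=cv2.INTER_AREA)
G=[cv2.cvtColor(i,cv2.COLOR_BGR2GRAY) for i in(a0,b)]
def ecc(n,x0,y0,x1,y1,mask=None):
    M=np.eye(2,3,dtype=np.float32)
    try:
        r,M=cv2.findTransformECC(G[0][y0:y1,x0:x1],G[1][y0:y1,x0:x1],M,cv2.MOTION_TRANSLATION,(3,200,1e-5),None,3);print(n,r,M[:,2].round(2))
    except cv2.error as e:print(n,"fail")
ecc("radio",355,245,390,305);ecc("mug",180,148,204,180);ecc("spanner",122,182,152,216)
q=lambda L:project(c,world(p,L))[0].astype(int)
x,y=q([-226,100,85]);ecc("pedal",x-9,y-7,x+8,y+8)
x,y=q([-140,-130,60]);ecc("fr castor",x-12,y-14,x+14,y+14)
x,y=q([100,-130,60]);ecc("rr castor",x-14,y-14,x+14,y+14)
x,y=q([50,-95,165]);ecc("housing side",x-18,y-16,x+22,y+16)
print("px per 0.05rad",project(c,world(p,pedal_pts(.05)))-project(c,world(p,pedal_pts(0))))
E
```

```text
radio 0.9999515876627598 [-0.    0.01]
mug 0.9996775546733874 [-0.02  0.02]
spanner fail
pedal 0.9630397815474985 [0.16 0.12]
fr castor 0.9793189210610717 [ 0.32 -0.08]
rr castor 0.9853463821667191 [ 0.3  -0.04]
housing side 0.9754579568548133 [ 0.35 -0.1 ]
px per 0.05rad [[-0.36199867  0.76755611]]
```

```bash
python3 -c "
from cell import manip
print(manip.read_state()['wrist_force'],manip.sign_off())"
```

```text
the job is handed in; nothing more can be done
[ 0.07431426 -0.64853058 -0.38332189] None
```

I finished the job in order and handed it in at about 31 s of the 61 s limit.

- **Brake:** I pressed the pad down its arc with the shut fingers until it read 25 N. The pedal stayed down when I let go.
- **Battery:** I pushed on the middle of the plate until it stopped moving under 13 N. Both cameras then showed the plate flush against the housing. While sliding, the forces I read were only 4–6 N, so I never saw the roughly 9 N catch directly. The hard stop and the pictures are the evidence that it is home.
- **Pedal up:** I pinched the channel from both sides with 25 N and lifted it along its arc. The last few millimetres were probably the pads slipping against the upper stop.

**Last checks**
- The pedal matched its starting picture to within about 0.02 rad.
- The mug and radio had not moved. The automatic check failed on the spanner, but the arm never went near it.
- The trolley appears to have rolled about 1.4 mm along its x axis. I can't say when that happened, but while the brake was off the sideways force on the pedal at times passed the 2.5 N at which it rolls.
- The gripper was clear of everything at hand-in, about 210 mm above the floor with no contact force.

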